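# Close the candle box: fold the flap over and tuck it under the lip

## Robot

A 6-joint arm with a two-finger parallel gripper is mounted at the origin on a cart in front of the work surface, level with it; the furniture and walls round the work are solid. World frame = base frame: x ahead of the robot, y to its left, z up, the work surface at z = 0. Lengths are in m, angles in rad, forces in N, time in s.
With the tool pointing down it reaches from about 0.325 to 0.775 m from the base axis. Payload 5.5 kg.
Tool frame: the origin (TCP) lies between the finger pads; the fingertips stand 19 mm ahead of it and the grasp point (between the pads) is the TCP; x points along the fingers, y is the direction in which the jaws open and shut, and the axes are right-handed (so a half turn about x gives the same grasp; the last joint's range is limited). The gripper opens to 88 mm and grips with 3 to 60 N. Pads are 20 mm wide; open, the fingers measure 115 mm over their backs; the gripper's body (75 mm by 178 mm) begins 61 mm behind the grasp point.
Start: joints at [1.226, 0.091, 1.231, -0, 1.82, -0.057], TCP at [0.17, 0.575, 0.242] pointing down, gripper open.
Joint ranges: [-2.87, 2.87], [-0.86, 2.18], [0.17, 2.46], [-1.51, 4.65], [0.06, 2.69], [-2.65, 2.65]. Speed limits (rad/s): [2.57, 2.57, 3.01, 3.14, 3.14, 3.14].

## Interface

Orientations are given as a unit quaternion [x, y, z, w].
In Python, from plant import robot gives the robot as it stands.
- The arm moves only by the tool play_rows, never from a script. Its argument "series" is a list of rows, each an object of numbers: "claw": the closure, from 0 (fully open) to 1 (shut); "x", "y", "z": the shift along the tool's x, y, z in mm; "ax", "ay", "az": the turn, a rotation vector about the tool's x, y, z in rad. In form: [{"claw": .., "x": .., "y": .., "z": .., "ax": .., "ay": .., "az": ..}, ...]. A call has 1 to 5 rows; each row is the pose to reach, as a shift and turn from the pose commanded when the call began, along the tool's axes at that moment; what a row does not reach only later rows make up. A row lasts 1/8 s, in which the tool goes at most 62.5 mm and 10.7 degrees, less where a joint would pass 70% of its speed; a pose out of reach is approached as far as the arm can. A call with a gripper value outside its range is refused whole. The fingers move at their own pace and stop on an object; "squeeze" is the grip in N (left out, the last holds). Time passes only in rows, so rows that repeat a pose let the fingers close. It gives the time, the measured TCP pose, the force and the opening at its end, in the units of the state.
- robot.observe(): the state, without advancing time (a new reading comes with each control period).
- robot.camera(name): name is "scene" or "top" or "wrist"; returns (picture, depth): 420x560x3 uint8, blue, green, red; 420x560 float32, m along the optical axis (not along the pixel's ray), 0 where there is no reading.
- robot.camera_model(name): a dict with "camera_matrix" (3x3 intrinsics, pixels), "R" (3x3) and "t" (3): a world point X has camera coordinates R X + t. Camera axes: x right, y down, z forward; pixel columns grow to the right and rows downward; lengths in m; the calibration is good to about 2 mm. A picture is of the moment at which its call begins: read the wrist's pose just before it. camera_model takes no time and is no camera call; for the wrist camera it gives the pose at the moment of the call.
- robot.sign_off(): hands the job in, once; it reports no verdict.
Trained networks look in the newest picture that a camera, given by its name, has taken for a name from the list of things; names that differ only in an ending like _2 or _b are one class to them, and where a whole thing is asked for, a point or a joint stands for the part that bears it (a point fixed in the world has none). Each returns a list of dicts, best first, with "confidence" (0 to 1); they miss things now and then, are a little off and sometimes report something else, mostly with a low value. They report only what shows in the picture. A call takes as long as a camera call.
- robot.outline_of(camera, query): "pixels" (420x560 bool, what is visible of it) and "box" ([left, top, width, height] in pixels, round what is visible of it).
- robot.landmark_of(camera, query): "centre" ([column, row] in pixels: a listed point, or the origin of a listed thing).
The state is a dict: "time": time; "joint_positions": joint angles; "joint_vel": joint speeds; "joint_torque": joint torques, N m; "tool_pos": TCP position; "orientation": TCP orientation; "force": force on the tool from outside, world axes, zero at the start; "moment": the same for the moment, N m; "opening": finger opening in m.
Only numpy, scipy, OpenCV 4.12 (cv2) and the standard library are available. Lean on these libraries where they do the work, as an engineer would, in place of code of your own. Each camera call takes 0.05 s, during which the arm holds its last target. There are 200 camera calls.

## Task

Close the candle box: push the springy metal flap over until it lies down on the box, press it flat there and, keeping it down, push it along until its free edge is fully home beneath the metal lip at the end of the box, so that it stays shut when you let go. Do this with the fingertips on the outer face of the flap only, never touching its cork-lined inner face, and do not lift, tip or shift the box or disturb the things around it.

Things in the scene. Friction and masses are not known exactly. Their poses are not given: they have to be found in the camera images.
- candle_box: Open wooden box of tea lights, loose, weighted, about 2.4 kg. Origin: centre of its underside; 110 mm along x, 176 along y, walls 50 high, z up. Flap hinged near the +y end (y = 70 mm, 53 up, hinge line along x); metal lip over the -y end. Beside the hinge two low cheeks rise to 62 mm. Turned up to 0.6 rad either way from y to the robot's left: hinge end always left, lip right.
- flap (a joint): Flap angle, rad: 0 = flat on the box, 1.57 = upright, more = leaning away from the box (limit 2.1). Starts between 1.45 and 1.9, held by friction. Sprung: a flattened flap, if let go, rises by itself past 0.5; holding it flat takes about 1 N at the thumb step. Tucked under the lip it rests against the lip at about 0.07.
- tuck (a joint): How far the flap and its hinge pin have slid along the box towards the lip, m: 0 = back, 0.020 = end stop, home. Starts at 0 to 0.003; about 3 N of friction holds it anywhere. The flat flap's edge lies 5 mm short of the lip at 0, 15 mm under it at 0.020. If slid over 4 mm before it is flat, the edge lands on top of the lip.
- flap_hinge (a point): Middle of the hinge line, 53 mm above the worktop; axes of the flap: x along the hinge, -y to the free edge, z out of the outer face (up when flat; away from the box, to its +y, when upright). The flap is a metal plate 98 mm wide, 135 mm from hinge to edge, 3 mm thick; its outer face lies 1 mm above the hinge line, so 54 mm above the worktop when flat.
- step_foot (a point): Foot of the thumb step, mid-width on the flap's outer face, 93 mm from the hinge line; axes as the flap's. The step is a straight ridge about 9 mm high across the flap (96 mm): its hinge side is an upright face to push the flap along by, its edge side slopes down. The plate between hinge and step is plain and free for a fingertip.
- flap_edge (a point): Middle of the flap's free edge, 135 mm from the hinge line; axes as the flap's.
- lip_edge (a point): Middle of the lip's entry edge; axes as the box's. The lip is a metal strip 90 mm wide along x, from y = -91 to -70 mm of the box, its underside 64 mm above the worktop (10 mm above the flat flap's plate), its entry edge flared up, top 71 mm.
- liner: The cork lining on the flap's inner face (the face towards the box when open, hidden when closed), not to be touched. Origin on the hinge line.
- garlic: a pale garlic bulb, about 56 mm across and 56 mm tall, standing beside the box; a bystander; origin at the centre of its underside.
- champignon: a small pale mushroom, 44 mm across, 38 mm tall, standing beside the box; a bystander; origin at the centre of its underside.
- tin: a small round tin can, 57 mm across, 72 mm tall, standing past the lip end of the box; a bystander; origin at the centre of its underside.
- shaker: a small shaker with a domed grey top, 44 mm across, 90 mm tall, standing far right; a bystander; origin at the centre of its underside.
- spud: a potato, 66 x 106 mm, 56 mm tall, lying near right; a bystander; origin at the centre of its underside.

How it is judged:
By the outcome, as a careful person would: the job done as asked, in the order asked, and still so for the second after the job is handed in, with the robot touching nothing.
It also fails if it takes over 42 s, if anything falls off the work surface, if the arm or the gripper's body presses on something with over 40 N, if the wrist force passes 120 N, or if a joint passes its speed limit or range.

## Working session

There is one attempt and no reset: what is moved stays moved. The work goes in short steps, Python scripts to look and compute and a tool call to move; the robot and the scene stay as the last step left them, time stands still between calls to the robot, and variables do not carry over. Pictures are saved under pics/ and viewed, about 8 in all and at most 12, crops included, and the job is handed in when it is done.

Besides the shell and the picture viewer there is one more tool, called after ">>>" as name(argument=value, ...), one argument or row to a line, values as JSON. play_rows: Moves the arm, as the interface text tells. Its arguments: {"type":"object","properties":{"series":{"type":"array"},"squeeze":{"type":"number"}},"required":["series"]}

```bash
mkdir -p pics; ls; cat > h.py <<'E'
import numpy as np, cv2
from plant import robot
from scipy.spatial.transform import Rotation as Ro
def cam(n):
    m=robot.camera_model(n); return np.array(m["camera_matrix"]),np.array(m["R"]),np.array(m["t"])
def pts(n,depth,mask):
    K,R,t=cam(n); v,u=np.nonzero(mask&(depth>0)); z=depth[v,u]
    c=np.stack([(u-K[0,2])/K[0,0]*z,(v-K[1,2])/K[1,1]*z,z],1)
    return (c-t)@R
def proj(n,X):
    K,R,t=cam(n); c=np.atleast_2d(X)@R.T+t; p=c@K.T; return p[:,:2]/p[:,2:]
def at(n,depth,uv,r=2):
    m=np.zeros(depth.shape,bool); u,v=int(round(uv[0])),int(round(uv[1])); m[max(0,v-r):v+r+1,max(0,u-r):u+r+1]=1
    p=pts(n,depth,m); return np.median(p,0) if len(p) else None
def ray(n,uv,z):
    K,R,t=cam(n); d=R.T@np.linalg.inv(K)@[uv[0],uv[1],1]; o=-R.T@t; return o+d*(z-o[2])/d[2]
E
python3 - <<'E'
from h import *
np.set_printoptions(precision=4,suppress=True)
D={}
for n in("scene","top"):
    im,d=robot.camera(n); cv2.imwrite(f"pics/{n}0.png",im); D[n]=d; np.save(f"{n}0.npy",d)
    K,R,t=cam(n); print(n,"campos",-R.T@t)
    for q in["candle_box","flap_hinge","step_foot","flap_edge","lip_edge","garlic","champignon","tin","shaker","spud"]:
        r=robot.landmark_of(n,q)
        if r: print(q,round(r[0]["confidence"],2),r[0]["centre"],at(n,d,r[0]["centre"]))
    for q in["flap","candle_box","liner"]:
        r=robot.outline_of(n,q)
        if r: np.save(f"{n}_{q}.npy",r[0]["pixels"]); print(q,r[0]["confidence"],r[0]["box"])
print(robot.observe())
E
```

```text
pics
scene campos [0.3214 0.3563 0.7421]
candle_box 0.62 [294.5, 273.2] [0.4936 0.0002 0.1185]
flap_hinge 0.71 [285.8, 291.9] [0.5045 0.0086 0.059 ]
step_foot 0.77 [289.0, 263.1] [0.4999 0.0076 0.154 ]
flap_edge 0.91 [289.1, 246.8] [ 0.5046 -0.002   0.1839]
lip_edge 0.86 [299.5, 230.1] [ 0.5475 -0.1375  0.0463]
garlic 0.76 [243.3, 261.0] [ 0.6171 -0.0253  0.0361]
champignon 0.87 [347.9, 286.4] [ 0.4153 -0.0699  0.0332]
tin 0.55 [308.1, 218.8] [ 0.5506 -0.1789  0.0366]
shaker 0.59 [293.3, 188.2] [ 0.627  -0.2595  0.0165]
spud 0.63 [378.0, 204.2] [ 0.4337 -0.2745  0.048 ]
flap 0.6 [261.1, 241.7, 58.3, 59.1]
candle_box 0.97 [257.2, 218.4, 74.3, 102.0]
liner 0.48 [262.7, 241.2, 54.7, 57.0]
top campos [ 0.4304 -0.1056  0.8974]
candle_box 0.7 [237.6, 244.5] [ 0.5246 -0.061   0.026 ]
flap_hinge 0.86 [197.0, 258.4] [ 0.4871 -0.0077  0.1819]
step_foot 0.59 [192.3, 249.7] [0.4986 0.0003 0.1715]
flap_edge 0.71 [190.9, 245.9] [0.5047 0.0023 0.1702]
lip_edge 0.88 [272.3, 233.4] [ 0.5461 -0.1224  0.0257]
garlic 0.77 [229.2, 194.5] [ 0.6139 -0.0426  0.0413]
champignon 0.7 [236.5, 247.9] [ 0.5173 -0.0576  0.0277]
tin 0.63 [317.2, 228.2] [ 0.551  -0.2003  0.0677]
shaker 0.79 [350.4, 185.9] [ 0.6302 -0.2613  0.0576]
spud 0.81 [371.5, 294.8] [ 0.437  -0.2982  0.0548]
flap 0.75 [179.9, 218.4, 25.2, 64.5]
candle_box 0.61 [178.6, 202.8, 117.7, 90.7]
liner 0.57 [187.7, 220.9, 17.1, 59.3]
{'time': 1.4, 'joint_positions': array([ 1.2263,  0.0911,  1.2307,  0.    ,  1.8198, -0.0567]), 'joint_vel': array([-0.0014,  0.0003,  0.0012,  0.0024,  0.0016,  0.0009]), 'joint_torque': array([ -0.0008, -44.6188, -40.65  ,   0.0696,   0.0198,  -0.    ]), 'tool_pos': array([0.1703, 0.5753, 0.2416]), 'orientation': array([ 0.1014,  0.6998, -0.1014,  0.6998]), 'force': array([-0.534 , -0.4955, -0.0917]), 'moment': array([-0.0016, -0.0117, -0.0099]), 'opening': 0.08782628504342684}
```

```bash
python3 - <<'E'
import cv2,numpy as np
a=cv2.imread("pics/scene0.png")[160:340,200:420];b=cv2.imread("pics/top0.png")[160:340,150:400]
a=cv2.resize(a,None,fx=1.75,fy=1.75,interpolation=cv2.INTER_CUBIC);b=cv2.resize(b,None,fx=1.6,fy=1.6,interpolation=cv2.INTER_CUBIC)
h=max(a.shape[0],b.shape[0]);f=lambda i:cv2.copyMakeBorder(i,0,h-i.shape[0],0,0,0)
o=np.hstack([f(a),f(b)]);print(o.shape);cv2.imwrite("pics/c0.png",o)
from h import *
np.set_printoptions(precision=4,suppress=True)
from h import pts
for n in("scene","top"):
    d=np.load(n+"0.npy");m=np.load(n+"_flap.npy");m=cv2.erode(m.astype(np.uint8),np.ones((3,3)))>0
    p=pts(n,d,m);p=p[p[:,2]>.085]
    c=np.median(p,0)
    for k in range(6):
        U,S,V=np.linalg.svd(p-c,full_matrices=False);r=np.abs((p-c)@V[2]);p=p[r<max(.003,2*np.median(r))];c=p.mean(0)
    print(n,len(p),"normal",V[2],"c",c,"res",np.std((p-c)@V[2]),"zrange",p[:,2].min(),p[:,2].max())
for n,q in(("scene","lip_edge"),("scene","flap_hinge"),("top","lip_edge")):
    pass
print("lip top",ray("top",[272.3,233.4],.068),"scene",ray("scene",[299.5,230.1],.068),"hinge scene",ray("scene",[285.8,291.9],.053))
E
```

```text
(315, 785, 3)
scene 1511 normal [ 0.2851 -0.9565 -0.0611] c [0.5025 0.0021 0.133 ] res 0.0010675570353012244 zrange 0.08501158107376632 0.1893901290173734
top 383 normal [ 0.2744 -0.9071 -0.3192] c [0.5012 0.0006 0.1744] res 0.0010948581116846832 zrange 0.1556846847785684 0.1901598307164331
lip top [ 0.5399 -0.1221  0.068 ] scene [ 0.5428 -0.1216  0.068 ] hinge scene [0.5067 0.0053 0.053 ]
```

View pics/c0.png

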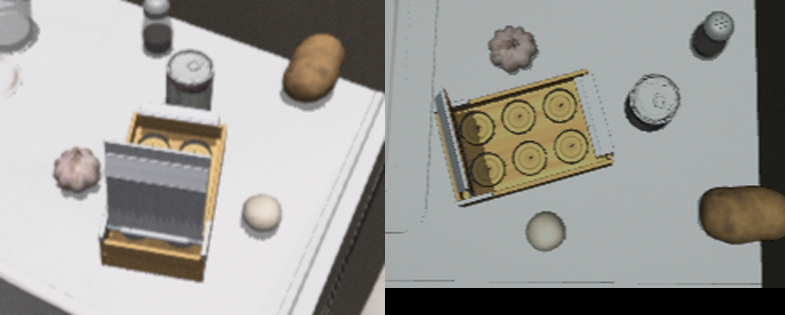

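```bash
cat > plan.py <<'E'
from h import *
import json,os
np.set_printoptions(precision=4,suppress=True)
PSI=0.2895; H=np.array([.5013,.006,.053])
U=np.array([np.sin(PSI),-np.cos(PSI),0]);Z=np.array([0,0,1.]);BX=np.array([np.cos(PSI),np.sin(PSI),0]);SG=1
def pose(P,al,sg=None):
    sg=SG if sg is None else sg
    d=np.sin(al)*U-np.cos(al)*Z; y=sg*BX
    return P-.019*d,Ro.from_matrix(np.stack([d,y,np.cross(d,y)],1))
def flap(th,s,h,al,off=0.):
    b=abs(th-al); P=H+s*(U*np.cos(th)+Z*np.sin(th))+(.001+h+.010*np.sin(b))*(Z*np.cos(th)-U*np.sin(th))+off*BX
    return pose(P,al)
def load():
    c=json.load(open("cmd.json")); return np.array(c["p"]),Ro.from_quat(c["q"])
def save(p,R): json.dump({"p":list(p),"q":list(R.as_quat())},open("cmd.json","w"))
def meas(): 
    o=robot.observe(); return np.array(o["tool_pos"]),Ro.from_quat(o["orientation"])
def rows(targets,cur,claw=1):
    p0,R0=cur;out=[]
    for p,R in targets:
        s=np.round(R0.inv().apply(p-p0)*1e3,1);a=np.round((R0.inv()*R).as_rotvec(),3)
        out.append(dict(claw=claw,x=s[0],y=s[1],z=s[2],ax=a[0],ay=a[1],az=a[2]))
    print(json.dumps(out).replace('"',''))
    save(p0+R0.apply(s/1e3),R0*Ro.from_rotvec(a))
E
python3 - <<'E'
from plan import *
c=meas(); print(robot.observe()["time"],c[1].as_matrix())
for sg in(1,-1):
    t=flap(1.51,.068,.05,.7); R=pose(np.zeros(3),.7,sg)[1]; a=(c[1].inv()*R); print(sg,t[0],a.as_rotvec(),a.magnitude())
    # wrist yaw estimate with tool down
    print(pose(np.zeros(3),0,sg)[1].as_matrix()[:,1])
E
```

```text
1.4 [[-0.      0.2839  0.9589]
 [ 0.      0.9589 -0.2839]
 [-1.     -0.     -0.    ]]
1 [0.4824 0.0695 0.1389] [ 0.9512 -0.6406 -0.3472] 1.1982215208236786
[0.9584 0.2855 0.    ]
-1 [0.4824 0.0695 0.1389] [-2.0441  0.4045 -0.7462] 2.21326973408721
[-0.9584 -0.2855  0.    ]
```

```bash
python3 - <<'E'
from plan import *
rows([flap(1.51,.068,.05,.7)],meas())
E
```

```text
[{claw: 1, x: 102.7, y: -396.5, z: 442.8, ax: 0.951, ay: -0.641, az: -0.347}]
```

>>> play_rows(
  series=[
    {"claw": 1, "x": 103, "y": -396, "z": 443, "ax": 0.95, "ay": -0.64, "az": -0.35},
    {"claw": 1, "x": 103, "y": -396, "z": 443, "ax": 0.95, "ay": -0.64, "az": -0.35},
    {"claw": 1, "x": 103, "y": -396, "z": 443, "ax": 0.95, "ay": -0.64, "az": -0.35},
    {"claw": 1, "x": 103, "y": -396, "z": 443, "ax": 0.95, "ay": -0.64, "az": -0.35},
    {"claw": 1, "x": 103, "y": -396, "z": 443, "ax": 0.95, "ay": -0.64, "az": -0.35},
  ],
  squeeze=20,
)

```text
time: 2.02
tool_pos: [0.3329, 0.312, 0.1885]
orientation: [0.225, 0.43, -0.459, 0.744]
force: [0.5, 0.8, -0.1]
opening: 0.0414
```

```bash
python3 - <<'E'
from plan import *
o=robot.observe();print(o["time"],o["opening"],o["joint_positions"],o["tool_pos"]);rows([flap(1.51,.068,.05,.7)],meas())
E
```

```text
2.025 0.041424944787774885 [ 0.9989 -0.0598  1.5663 -0.4885  1.9316  0.3781] [0.3329 0.312  0.1885]
[{claw: 1, x: 191.6, y: 18.7, z: 215.8, ax: 0.204, ay: -0.136, az: -0.074}]
```

>>> play_rows(
  series=[
    {"claw": 1, "x": 180, "y": 18, "z": 205, "ax": 0.2, "ay": -0.13, "az": -0.07},
    {"claw": 1, "x": 180, "y": 18, "z": 205, "ax": 0.2, "ay": -0.13, "az": -0.07},
    {"claw": 1, "x": 180, "y": 18, "z": 205, "ax": 0.2, "ay": -0.13, "az": -0.07},
    {"claw": 1, "x": 180, "y": 18, "z": 205, "ax": 0.2, "ay": -0.13, "az": -0.07},
    {"claw": 1, "x": 180, "y": 18, "z": 205, "ax": 0.2, "ay": -0.13, "az": -0.07},
  ],
)

```text
time: 2.65
tool_pos: [0.4753, 0.0819, 0.1415]
orientation: [0.252, 0.343, -0.539, 0.727]
force: [-0.5, 0.5, 0.4]
opening: 0.0006
```

>>> play_rows(
  series=[
    {"claw": 1},
    {"claw": 1},
  ],
)

```text
schema error: expected keys claw, x, y, z, ax, ay, az
```

```bash
python3 - <<'E'
from plan import *
o=robot.observe();print(o["time"],o["opening"],o["joint_positions"],o["tool_pos"],o["force"]);
t=flap(1.51,.068,.05,.7);print(t[0],(meas()[1].inv()*t[1]).as_rotvec())
for n in("wrist","scene"):
    im,d=robot.camera(n);cv2.imwrite(f"pics/{n}1.png",im);np.save(f"{n}1.npy",d)
    r=robot.outline_of(n,"flap")
    if r:
        m=cv2.erode(r[0]["pixels"].astype(np.uint8),np.ones((5,5)))>0;p=pts(n,d,m);p=p[p[:,2]>.06]
        q=p-H; s=q@U; 
        print(n,r[0]["confidence"],len(p),"bx range",np.percentile(q@BX,[1,50,99]),"z",np.percentile(p[:,2],[1,99]))
        for lo in np.arange(.06,.19,.01):
            k=(p[:,2]>lo)&(p[:,2]<lo+.01)
            if k.sum()>10: print("  z",lo,"u of face",np.median(s[k]),np.polyfit((q@BX)[k],s[k],1)[0])
    for k in("lip_edge","flap_hinge","step_foot","flap_edge"):
        l=robot.landmark_of(n,k)
        if l: X=at(n,d,l[0]["centre"]);print(n,k,l[0]["confidence"],l[0]["centre"],X,[ (X-H)@v for v in(BX,U,Z)] if X is not None else "")
E
```

```text
2.65 0.0006303198346346101 [ 0.5324 -0.1353  1.7665 -0.6726  1.6764  0.2203] [0.4753 0.0819 0.1415] [-0.5329  0.5223  0.417 ]
[0.4824 0.0695 0.1389] [ 0.0063 -0.0081 -0.0013]
wrist 0.78 3154 bx range [-0.0467  0.0072  0.0459] z [0.0603 0.1582]
  z 0.06 u of face 0.00028018498227467485 -0.000837099102104352
  z 0.06999999999999999 u of face 0.001020380329396774 -0.0010016069031102443
  z 0.07999999999999999 u of face 0.0018782001892418936 -0.0010007912024292407
  z 0.08999999999999998 u of face 0.0018088536577398643 -0.009593800059867178
  z 0.14999999999999997 u of face 0.0008736832940891227 0.0724991072212492
  z 0.15999999999999995 u of face 0.0029305488566354248 0.08581027941128948
wrist flap_hinge 0.71 [278.3, 220.3] [0.4965 0.009  0.0561] [np.float64(-0.003713721467895736), np.float64(-0.004207747684562397), np.float64(0.003111327783716235)]
wrist step_foot 0.92 [284.6, 337.1] [0.4539 0.1525 0.1902] [np.float64(-0.0035498202332582413), np.float64(-0.1539687056017994), np.float64(0.13721523786326564)]
wrist flap_edge 0.25 [183.9, 213.0] [ 0.4203 -0.0771  0.0052] [np.float64(-0.10
[... 1115 characters left out ...]
.008487031563461157 -0.0050056780271258905
scene lip_edge 0.8 [302.0, 230.1] [ 0.5445 -0.1386  0.0479] [np.float64(0.00015101934572799014), np.float64(0.15095515147037747), np.float64(-0.005131078653975718)]
scene flap_hinge 0.6 [285.7, 294.4] [0.5038 0.0102 0.0562] [np.float64(0.0035885273601744074), np.float64(-0.003302324316892976), np.float64(0.0031768602830012024)]
scene step_foot 0.76 [289.4, 264.8] [0.4995 0.0075 0.1501] [np.float64(-0.001259127896797178), np.float64(-0.0019242670499779665), np.float64(0.09705911093129854)]
scene flap_edge 0.69 [289.4, 243.2] [ 0.5564 -0.1078  0.0338] [np.float64(0.02033423883016374), np.float64(0.12476952445779459), np.float64(-0.019237903726741667)]
```

>>> play_rows(
  series=[
    {"claw": 1, "x": 0, "y": 0, "z": 0, "ax": 0, "ay": 0, "az": 0},
  ],
)

```text
time: 3.38
tool_pos: [0.4747, 0.0851, 0.1421]
orientation: [0.252, 0.343, -0.538, 0.728]
force: [-0.8, 0.6, -0.2]
opening: 0.0004
```

```bash
python3 - <<'E'
from plan import *
o=robot.observe();print(o["time"],o["joint_vel"],o["force"],o["tool_pos"])
t=[1.49]*3+[1.42,1.35];h=[.025,.008,.001,0,0]
rows([flap(a,.068,b,.7*a/1.5) for a,b in zip(t,h)],meas())
E
```

```text
3.375 [-0.003  -0.0012  0.0016 -0.0009  0.0003 -0.    ] [-0.8229  0.5671 -0.2084] [0.4747 0.0851 0.1421]
[{claw: 1, x: 30.9, y: 2.5, z: 31.1, ax: 0.009, ay: -0.004, az: -0.004}, {claw: 1, x: 42.8, y: 2.4, z: 43.2, ax: 0.009, ay: -0.004, az: -0.004}, {claw: 1, x: 47.7, y: 2.3, z: 48.3, ax: 0.009, ay: -0.004, az: -0.004}, {claw: 1, x: 51.6, y: 2.3, z: 53.5, ax: 0.009, ay: 0.029, az: -0.004}, {claw: 1, x: 55.2, y: 2.2, z: 57.7, ax: 0.009, ay: 0.061, az: -0.004}]
```

>>> play_rows(
  series=[
    {"claw": 1, "x": 31, "y": 2.5, "z": 31, "ax": 0.009, "ay": -0.004, "az": -0.004},
    {"claw": 1, "x": 43, "y": 2.4, "z": 43, "ax": 0.009, "ay": -0.004, "az": -0.004},
    {"claw": 1, "x": 47.7, "y": 2.3, "z": 48.3, "ax": 0.009, "ay": -0.004, "az": -0.004},
    {"claw": 1, "x": 51.6, "y": 2.3, "z": 53.5, "ax": 0.009, "ay": 0.029, "az": -0.004},
    {"claw": 1, "x": 55.2, "y": 2.2, "z": 57.7, "ax": 0.009, "ay": 0.061, "az": -0.004},
  ],
)

```text
time: 4.0
tool_pos: [0.5004, 0.0096, 0.1366]
orientation: [0.272, 0.364, -0.533, 0.714]
force: [-0.9, 0.0, -0.3]
opening: 0.0003
```

```bash
python3 - <<'E'
from plan import *
o=robot.observe();print(o["time"],o["force"],o["tool_pos"],load()[0])
im,d=robot.camera("scene");np.save("scene2.npy",d);cv2.imwrite("pics/scene2.png",im)
t=[1.28,1.20,1.12,1.04,.96]
rows([flap(a,.068,0,.7*a/1.5) for a in t],load())
E
```

```text
4.0 [-0.8819  0.0325 -0.2868] [0.5004 0.0096 0.1366] [0.5002 0.0096 0.1363]
[{claw: 1, x: 3.6, y: 0.0, z: 4.2, ax: -0.0, ay: 0.033, az: 0.0}, {claw: 1, x: 8.0, y: 0.0, z: 8.7, ax: -0.0, ay: 0.07, az: 0.0}, {claw: 1, x: 12.8, y: 0.0, z: 12.8, ax: -0.0, ay: 0.108, az: 0.0}, {claw: 1, x: 17.9, y: 0.0, z: 16.5, ax: -0.0, ay: 0.145, az: 0.0}, {claw: 1, x: 23.2, y: 0.0, z: 19.8, ax: -0.0, ay: 0.182, az: 0.0}]
```

```bash
python3 - <<'E'
import cv2
a=cv2.imread("pics/scene2.png")[150:350,190:390];cv2.imwrite("pics/c2.png",cv2.resize(a,None,fx=3,fy=3,interpolation=cv2.INTER_CUBIC))
E
```

```text
(no output)
```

View pics/c2.png

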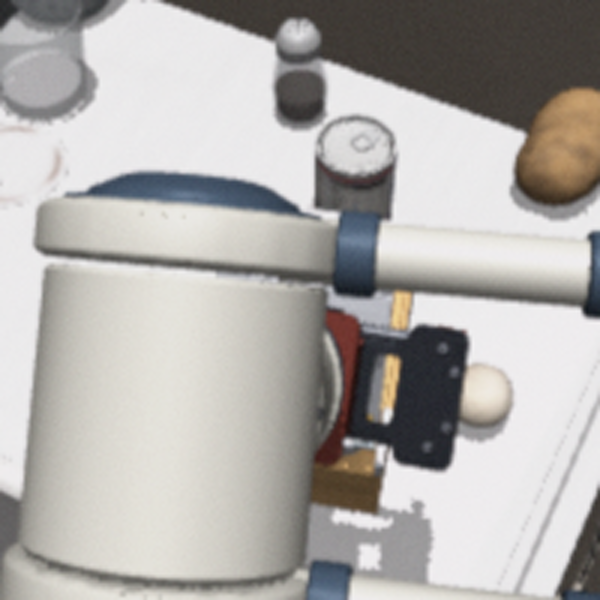

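>>> play_rows(
  series=[
    {"claw": 1, "x": 3.6, "y": 0, "z": 4.2, "ax": 0, "ay": 0.033, "az": 0},
    {"claw": 1, "x": 8, "y": 0, "z": 8.7, "ax": 0, "ay": 0.07, "az": 0},
    {"claw": 1, "x": 12.8, "y": 0, "z": 12.8, "ax": 0, "ay": 0.108, "az": 0},
    {"claw": 1, "x": 17.9, "y": 0, "z": 16.5, "ax": 0, "ay": 0.145, "az": 0},
    {"claw": 1, "x": 23.2, "y": 0, "z": 19.8, "ax": 0, "ay": 0.182, "az": 0},
  ],
)

```text
time: 4.68
tool_pos: [0.5088, -0.0196, 0.1293]
orientation: [0.319, 0.427, -0.506, 0.678]
force: [-0.2, 0.5, 0.2]
opening: 0.0004
```

```bash
python3 - <<'E'
from plan import *
o=robot.observe();print(o["time"],o["force"],o["tool_pos"],load()[0])
im,d=robot.camera("wrist");np.save("wrist3.npy",d);cv2.imwrite("pics/wrist3.png",im)
r=robot.outline_of("wrist","flap")
if r:
    m=cv2.erode(r[0]["pixels"].astype(np.uint8),np.ones((5,5)))>0;p=pts("wrist",d,m);q=p-H;s=q@U
    k=(p[:,2]>.06)&(np.abs(q@BX)<.05);print(r[0]["confidence"],k.sum())
    a=np.degrees(0);th=np.arctan2(q[k,2],s[k]);R=np.hypot(q[k,2],s[k]);
    for lo in np.arange(.01,.13,.01):
        j=(R>lo)&(R<lo+.01)
        if j.sum()>20: print(lo,j.sum(),np.median(th[j]))
t=[.88,.80,.72,.64,.56]
rows([flap(a,.068,0,.7*a/1.5) for a in t],load())
E
```

```text
4.675 [-0.2056  0.4595  0.1526] [ 0.5088 -0.0196  0.1293] [ 0.5087 -0.0189  0.1293]
0.56 16468
0.01 2624 0.8879196456219847
0.02 2726 0.9141283048019821
0.03 2821 0.9241306240333124
0.04 2930 0.9287031432032762
0.05 2798 0.9331028444453409
0.060000000000000005 2312 0.9359771911212538
0.11 91 0.9612658099190147
[{claw: 1, x: 5.0, y: 0.0, z: 3.7, ax: -0.0, ay: 0.038, az: 0.0}, {claw: 1, x: 10.3, y: 0.0, z: 7.1, ax: -0.0, ay: 0.075, az: 0.0}, {claw: 1, x: 15.8, y: 0.0, z: 9.9, ax: -0.0, ay: 0.112, az: 0.0}, {claw: 1, x: 21.5, y: 0.0, z: 12.3, ax: -0.0, ay: 0.15, az: 0.0}, {claw: 1, x: 27.3, y: 0.0, z: 14.2, ax: -0.0, ay: 0.187, az: 0.0}]
```

View pics/wrist3.png

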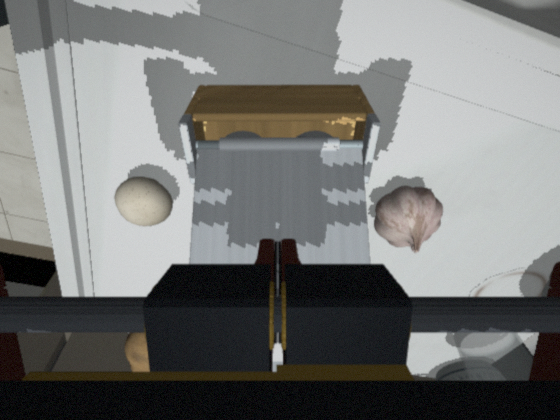

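>>> play_rows(
  series=[
    {"claw": 1, "x": 5, "y": 0, "z": 3.7, "ax": 0, "ay": 0.038, "az": 0},
    {"claw": 1, "x": 10.3, "y": 0, "z": 7.1, "ax": 0, "ay": 0.075, "az": 0},
    {"claw": 1, "x": 15.8, "y": 0, "z": 9.9, "ax": 0, "ay": 0.112, "az": 0},
    {"claw": 1, "x": 21.5, "y": 0, "z": 12.3, "ax": 0, "ay": 0.15, "az": 0},
    {"claw": 1, "x": 27.3, "y": 0, "z": 14.2, "ax": 0, "ay": 0.187, "az": 0},
  ],
)

```text
time: 5.4
tool_pos: [0.5157, -0.0427, 0.1108]
orientation: [0.364, 0.488, -0.474, 0.635]
force: [-0.4, 0.7, 0.4]
opening: 0.0003
```

```bash
cat > fit.py <<'E'
from plan import *
def fit(d,m,lo=.02,hi=.068):
    p=pts("wrist",d,cv2.erode(m.astype(np.uint8),np.ones((5,5)))>0);q=p-H;s,z,x=q@U,q[:,2],q@BX;R=np.hypot(s,z)
    k=(R>lo)&(R<hi)&(abs(x)<.045)&(z>-.01)&(abs(x)>.018);A=np.stack([s[k],z[k]],1)
    for i in range(5):
        c=np.median(A,0) if i==0 else A.mean(0);_,_,V=np.linalg.svd(A-c,full_matrices=False);r=abs((A-c)@V[1]);A=A[r<.004]
    v=V[0]*np.sign(V[0][0]+V[0][1]);th=np.arctan2(v[1],v[0]);n=np.array([-v[1],v[0]])
    # face height over H normal to plate, minus 1 mm, -> hinge shift along u
    e=c@n-.001; return th,e*1e3,(-e/np.sin(th))*1e3,len(A)
def bendz(d,lo=-.03,hi=0):pass
E
python3 - <<'E'
from fit import *
o=robot.observe();print(o["time"],o["force"],o["tool_pos"],load()[0])
im,d=robot.camera("wrist");np.save("wrist4.npy",d);cv2.imwrite("pics/wrist4.png",im)
r=robot.outline_of("wrist","flap")
print("th, face err mm, shift u mm",fit(d,r[0]["pixels"]))
for k in("flap_hinge","step_foot","flap_edge","lip_edge"):
    l=robot.landmark_of("wrist",k)
    if l: X=at("wrist",d,l[0]["centre"]);print(k,l[0]["confidence"],l[0]["centre"],[ (X-H)@v*1e3 for v in(BX,U,Z)])
# cross-section of box end wall: centre columns
p=pts("wrist",d,np.ones(d.shape,bool));q=p-H;s,x,z=q@U,q@BX,p[:,2]
k=(abs(x)<.04)&(z>.045)&(z<.054)&(s<-.005)&(s>-.035);print("end wall top u: ",np.percentile(s[k],[1,50,99])*1e3,k.sum())
t=[.48,.40,.32,.24,.18]
rows([flap(a,.068,0,.7*a/1.5) for a in t],load())
E
```

```text
5.4 [-0.3961  0.7313  0.3879] [ 0.5157 -0.0427  0.1108] [ 0.5157 -0.0425  0.1108]Traceback (most recent call last):
  File "<stdin>", line 5, in <module>
IndexError: list index out of range
```

```bash
python3 - <<'E'
from fit import *
d=np.load("wrist4.npy")
p=pts("wrist",d,np.ones(d.shape,bool));q=p-H;s,x,z=q@U,q@BX,p[:,2]
for lo in np.arange(-.03,.09,.006):
    k=(abs(x)<.042)&(abs(x)>.02)&(s>lo)&(s<lo+.006)&(z>.03)
    if k.sum()>10: print(round(lo*1e3),k.sum(),np.percentile(z[k],[10,50,90])*1e3)
print("th, face err mm, shift u mm",fit(d,np.ones(d.shape,np.uint8)))
t=[.48,.40,.32,.24,.18]
rows([flap(a,.068,0,.7*a/1.5) for a in t],load())
E
```

```text
-18 1146 [34.59   48.1089 49.4198]
-12 54 [47.3421 48.1466 48.6695]
-6 1753 [ 53.7564 180.6609 183.7471]
0 14040 [170.5168 197.3838 201.4973]
6 8172 [ 58.7968 181.2511 195.2678]
12 1656 [ 59.9038  62.5771 188.6751]
18 1058 [63.2765 65.0854 66.7269]
24 1063 [67.1    68.8047 70.5809]
30 1076 [70.8484 72.5058 74.3074]
36 1077 [74.5714 76.3099 78.0877]
42 1067 [78.3206 80.1076 81.7979]
48 1078 [82.0946 83.7628 85.4753]
54 1086 [85.799  87.5434 89.2363]
60 240 [88.651  89.6959 90.3892]
th, face err mm, shift u mm (np.float64(0.5584691491525239), np.float64(-1.9090077948575546), np.float64(3.6026590450940823), 8931)
[{claw: 1, x: 5.6, y: 0.0, z: 2.5, ax: -0.0, ay: 0.037, az: 0.0}, {claw: 1, x: 11.4, y: 0.0, z: 4.5, ax: -0.0, ay: 0.075, az: 0.0}, {claw: 1, x: 17.2, y: 0.0, z: 6.1, ax: -0.0, ay: 0.112, az: 0.0}, {claw: 1, x: 23.2, y: 0.0, z: 7.1, ax: -0.0, ay: 0.149, az: 0.0}, {claw: 1, x: 27.7, y: 0.0, z: 7.5, ax: -0.0, ay: 0.177, az: 0.0}]
```

View pics/wrist4.png

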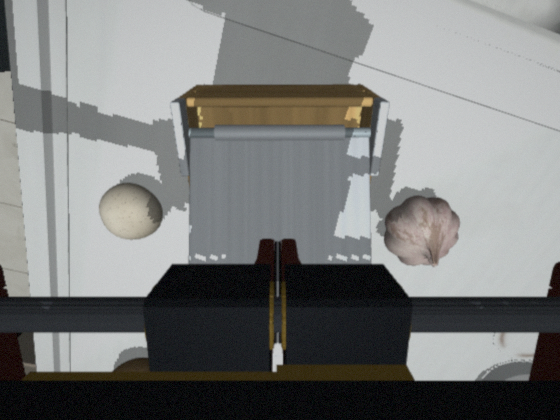

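>>> play_rows(
  series=[
    {"claw": 1, "x": 5.6, "y": 0, "z": 2.5, "ax": 0, "ay": 0.037, "az": 0},
    {"claw": 1, "x": 11.4, "y": 0, "z": 4.5, "ax": 0, "ay": 0.075, "az": 0},
    {"claw": 1, "x": 17.2, "y": 0, "z": 6.1, "ax": 0, "ay": 0.112, "az": 0},
    {"claw": 1, "x": 23.2, "y": 0, "z": 7.1, "ax": 0, "ay": 0.149, "az": 0},
    {"claw": 1, "x": 27.7, "y": 0, "z": 7.5, "ax": 0, "ay": 0.177, "az": 0},
  ],
)

```text
time: 6.12
tool_pos: [0.5198, -0.0567, 0.0856]
orientation: [0.405, 0.543, -0.44, 0.589]
force: [-0.0, 1.3, 0.4]
opening: 0.0005
```

```bash
python3 - <<'E'
from fit import *
o=robot.observe();print(o["time"],o["force"],o["tool_pos"],load()[0])
im,d=robot.camera("wrist");np.save("wrist5.npy",d);cv2.imwrite("pics/wrist5.png",im)
print("th, face err mm, shift u mm",fit(d,np.ones(d.shape,np.uint8)))
rows([flap(a,.068,0,.7*a/1.5) for a in (.12,.07,.03,.015)],load())
E
```

```text
6.125 [-0.0356  1.3498  0.3799] [ 0.5198 -0.0567  0.0856] [ 0.5198 -0.0563  0.086 ]
th, face err mm, shift u mm (np.float64(0.17307933798587047), np.float64(-1.5580968475793306), np.float64(9.047315043349917), 9669)
[{claw: 1, x: 4.4, y: 0.0, z: 0.9, ax: -0.0, ay: 0.028, az: 0.0}, {claw: 1, x: 8.0, y: 0.0, z: 1.5, ax: -0.0, ay: 0.052, az: 0.0}, {claw: 1, x: 11.0, y: 0.0, z: 1.8, ax: -0.0, ay: 0.07, az: 0.0}, {claw: 1, x: 12.1, y: 0.0, z: 1.9, ax: -0.0, ay: 0.077, az: 0.0}]
```

>>> play_rows(
  series=[
    {"claw": 1, "x": 4.4, "y": 0, "z": 0.9, "ax": 0, "ay": 0.028, "az": 0},
    {"claw": 1, "x": 8, "y": 0, "z": 1.5, "ax": 0, "ay": 0.052, "az": 0},
    {"claw": 1, "x": 11, "y": 0, "z": 1.8, "ax": 0, "ay": 0.07, "az": 0},
    {"claw": 1, "x": 12.1, "y": 0, "z": 1.9, "ax": 0, "ay": 0.077, "az": 0},
  ],
)

```text
time: 6.68
tool_pos: [0.5206, -0.0596, 0.0738]
orientation: [0.421, 0.565, -0.425, 0.568]
force: [0.1, 0.9, 1.3]
opening: 0.0006
```

```bash
python3 - <<'E'
from fit import *
o=robot.observe();print(o["time"],o["force"],o["tool_pos"],load()[0])
im,d=robot.camera("wrist");np.save("wrist6.npy",d);cv2.imwrite("pics/wrist6.png",im)
print("th, face err mm, shift u mm",fit(d,np.ones(d.shape,np.uint8)))
im,d=robot.camera("top");np.save("top6.npy",d);cv2.imwrite("pics/top6.png",im)
a=cv2.resize(im[160:340,150:400],None,fx=3,fy=3,interpolation=cv2.INTER_CUBIC);cv2.imwrite("pics/c6.png",a)
rows([flap(0,.070,h,0) for h in (0,-.0015,-.003)],load())
E
```

```text
6.675 [0.0516 0.8731 1.3287] [ 0.5206 -0.0596  0.0738] [ 0.5206 -0.0591  0.0741]
th, face err mm, shift u mm (np.float64(0.01091710736754205), np.float64(-0.8870157083451852), np.float64(81.25168126440958), 9799)
[{claw: 1, x: 1.1, y: 0.0, z: 2.1, ax: -0.0, ay: 0.007, az: 0.0}, {claw: 1, x: 2.6, y: 0.0, z: 2.1, ax: -0.0, ay: 0.007, az: 0.0}, {claw: 1, x: 4.1, y: 0.0, z: 2.1, ax: -0.0, ay: 0.007, az: 0.0}]
```

View pics/c6.png

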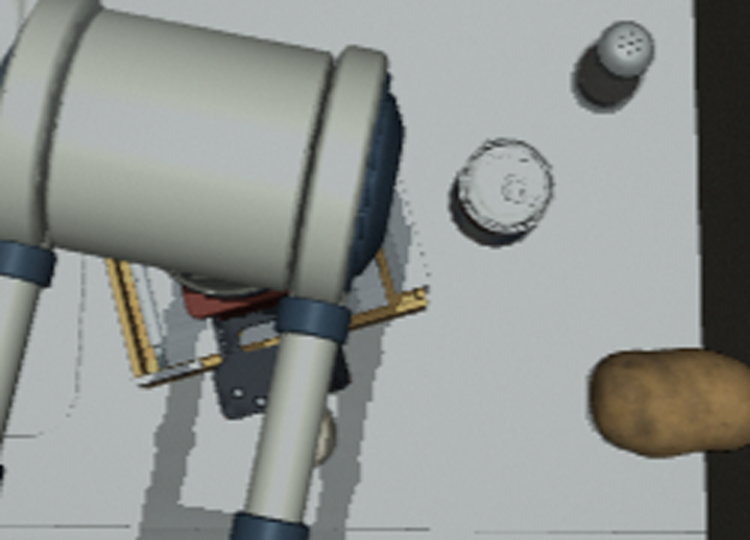

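>>> play_rows(
  series=[
    {"claw": 1, "x": 1.1, "y": 0, "z": 2, "ax": 0, "ay": 0.007, "az": 0},
    {"claw": 1, "x": 2.5, "y": 0, "z": 2, "ax": 0, "ay": 0.007, "az": 0},
    {"claw": 1, "x": 2.5, "y": 0, "z": 2, "ax": 0, "ay": 0.007, "az": 0},
  ],
)

```text
time: 7.15
tool_pos: [0.5215, -0.0612, 0.0724]
orientation: [0.423, 0.566, -0.423, 0.567]
force: [-1.7, 1.5, 5.8]
opening: 0.0004
```

>>> play_rows(
  series=[
    {"claw": 1, "x": 0.5, "y": 0, "z": 3, "ax": 0, "ay": 0, "az": 0},
    {"claw": 1, "x": 0.5, "y": 0, "z": 6, "ax": 0, "ay": 0, "az": 0},
    {"claw": 1, "x": 0.5, "y": 0, "z": 9, "ax": 0, "ay": 0, "az": 0},
  ],
)

```text
time: 7.52
tool_pos: [0.524, -0.0695, 0.0722]
orientation: [0.423, 0.567, -0.423, 0.567]
force: [-2.1, 2.7, 5.7]
opening: 0.0007
```

>>> play_rows(
  series=[
    {"claw": 1, "x": 0, "y": 0, "z": 2, "ax": 0, "ay": 0, "az": 0},
    {"claw": 1, "x": 0, "y": 0, "z": 4, "ax": 0, "ay": 0, "az": 0},
  ],
)

```text
time: 7.78
tool_pos: [0.5252, -0.0734, 0.0722]
orientation: [0.423, 0.567, -0.423, 0.567]
force: [-1.5, 3.3, 6.7]
opening: 0.0002
```

```bash
python3 - <<'E'
from fit import *
o=robot.observe();f=np.array(o["force"]);P=o["tool_pos"]-H;print(o["time"],"F u,x,z",f@U,f@BX,f[2],"tip s,x,z",P@U,P@BX,P[2]-.019)
im,d=robot.camera("wrist");np.save("wrist7.npy",d);cv2.imwrite("pics/wrist7.png",im)
print(fit(d,np.ones(d.shape,np.uint8)))
for n in("wrist6","wrist7"):
    d=np.load(n+".npy")
a=cv2.imread("pics/wrist6.png")[60:300,140:420];b=cv2.imread("pics/wrist7.png")[60:300,140:420]
cv2.imwrite("pics/c7.png",cv2.resize(np.hstack([a,b]),None,fx=1.4,fy=1.4))
E
```

```text
7.775 F u,x,z -3.577506673599737 -0.527877713025932 6.736634592636923 tip s,x,z 0.08286599729713987 0.0002179069111850132 0.00021135511762219658
(np.float64(-0.005787518207871713), np.float64(-0.7877067573813525), np.float64(-136.10517090871718), 10545)
```

View pics/c7.png

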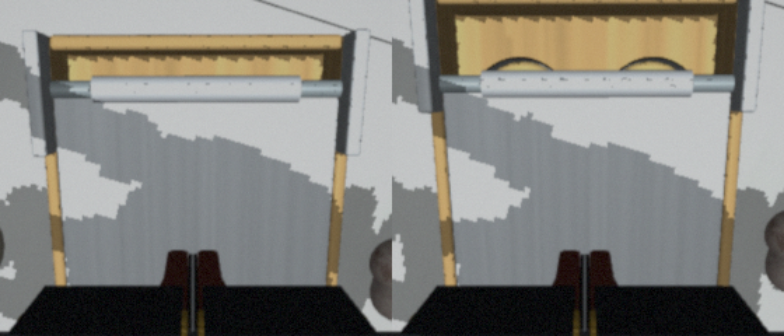

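>>> play_rows(
  series=[
    {"claw": 1, "x": 0, "y": 0, "z": 2, "ax": 0, "ay": 0, "az": 0},
    {"claw": 1, "x": 0, "y": 0, "z": 4, "ax": 0, "ay": 0, "az": 0},
  ],
)

```text
time: 8.07
tool_pos: [0.5263, -0.0772, 0.0722]
orientation: [0.423, 0.567, -0.423, 0.567]
force: [-2.6, 2.5, 5.9]
opening: 0.0007
```

>>> play_rows(
  series=[
    {"claw": 1, "x": 0, "y": 0, "z": 2, "ax": 0, "ay": 0, "az": 0},
    {"claw": 1, "x": 0, "y": 0, "z": 4, "ax": 0, "ay": 0, "az": 0},
  ],
)

```text
time: 8.32
tool_pos: [0.5274, -0.0804, 0.0722]
orientation: [0.423, 0.567, -0.422, 0.567]
force: [-1.5, 4.0, 6.0]
opening: 0.0005
```

```bash
cat > st.py <<'E'
from fit import *
import sys
o=robot.observe();f=np.array(o["force"]);P=o["tool_pos"]-H;print(o["time"],"F u,x,z",f@U,f@BX,f[2],"tip s,x,z",P@U,P@BX,P[2]-.019)
n=sys.argv[1];im,d=robot.camera("wrist");np.save(f"wrist{n}.npy",d);cv2.imwrite(f"pics/wrist{n}.png",im)
print(fit(d,np.ones(d.shape,np.uint8)))
# hinge barrel and end wall from the depth, along u, near mid-width
for k in("6","7",n):
    d=np.load(f"wrist{k}.npy")
    # only valid pose for the newest picture
p=pts("wrist",d,np.ones(d.shape,bool));q=p-H;s,x,z=q@U,q@BX,p[:,2]
for lo in np.arange(-.03,.045,.003):
    k=(abs(x)<.028)&(s>lo)&(s<lo+.003)&(z<.08)
    if k.sum()>5: print(round(lo*1e3),k.sum(),round(np.median(z[k])*1e3,1),end="; ")
E
python3 st.py 8
```

```text
8.325 F u,x,z -4.255614886169104 -0.2842627848923003 5.9723586407106755 tip s,x,z 0.09025177197421277 0.0003781592764943269 0.00016377562393611253
(np.float64(-0.024035081220033547), np.float64(0.18399356640554826), np.float64(7.655945947211737), 10996)
-30 120 -0.9; -18 421 48.9; -15 1256 48.6; -12 1585 30.7; -9 632 25.1; -6 630 25.1; -3 622 25.1; 0 587 25.1; 3 586 25.6; 6 620 32.2; 9 624 32.7; 12 292 32.7; 15 815 55.7; 18 853 56.5; 21 834 54.8; 24 705 53.0; 27 818 53.1; 30 705 53.0; 33 696 53.0; 36 792 53.0; 39 709 52.9; 42 689 53.0;
```

>>> play_rows(
  series=[
    {"claw": 1, "x": 0, "y": 0, "z": 1.5, "ax": 0, "ay": 0, "az": 0},
    {"claw": 1, "x": 0, "y": 0, "z": 3, "ax": 0, "ay": 0, "az": 0},
  ],
)

```text
time: 8.62
tool_pos: [0.5284, -0.0832, 0.0721]
orientation: [0.423, 0.567, -0.422, 0.567]
force: [-1.6, 4.4, 5.6]
opening: 0.0003
```

```bash
python3 st.py 9
```

```text
8.625 F u,x,z -4.681834329855333 -0.27636690166084565 5.599845842988713 tip s,x,z 0.09325347773099957 0.00045234636045108495 0.00010996315041276669
(np.float64(-0.0229234738516492), np.float64(0.1464824107313457), np.float64(6.390621313920547), 11174)
-18 486 48.9; -15 1459 48.4; -12 1515 29.5; -9 639 25.2; -6 630 25.1; -3 635 25.2; 0 574 25.2; 3 598 25.7; 6 628 32.4; 9 652 32.7; 12 242 38.2; 15 740 55.8; 18 853 56.5; 21 839 54.8; 24 829 53.1; 27 707 53.1; 30 822 53.1; 33 701 53.1; 36 731 53.1; 39 771 53.0; 42 690 53.0;
```

>>> play_rows(
  series=[
    {"claw": 1, "x": -0.4, "y": 0, "z": 2, "ax": 0, "ay": 0, "az": 0},
    {"claw": 1, "x": -0.4, "y": 0, "z": 4, "ax": 0, "ay": 0, "az": 0},
    {"claw": 1, "x": -0.4, "y": 0, "z": 6, "ax": 0, "ay": 0, "az": 0},
  ],
)

```text
time: 9.05
tool_pos: [0.53, -0.0895, 0.0722]
orientation: [0.423, 0.567, -0.422, 0.567]
force: [-0.9, 5.1, 6.7]
opening: 0.0004
```

>>> play_rows(
  series=[
    {"claw": 1, "x": 0, "y": 0, "z": 1, "ax": 0, "ay": 0, "az": 0},
    {"claw": 1, "x": 0, "y": 0, "z": 2, "ax": 0, "ay": 0, "az": 0},
  ],
)

```text
time: 9.3
tool_pos: [0.5301, -0.0896, 0.0722]
orientation: [0.424, 0.568, -0.421, 0.566]
force: [-4.9, 12.1, 8.9]
opening: 0.0005
```

>>> play_rows(
  series=[
    {"claw": 1, "x": 0, "y": 0, "z": 1, "ax": 0, "ay": 0, "az": 0},
  ],
)

```text
time: 9.43
tool_pos: [0.5301, -0.0898, 0.0722]
orientation: [0.424, 0.569, -0.421, 0.565]
force: [-6.0, 14.3, 9.7]
opening: 0.0002
```

```bash
python3 st.py 10
```

```text
9.425 F u,x,z -15.442643953246396 -1.6648015887843695 9.700916999437919 tip s,x,z 0.09999380713339726 0.0002386694901617449 0.000196665633476336
(np.float64(-0.023771427661954933), np.float64(0.20700374958517245), np.float64(8.708910943605604), 11482)
-18 452 48.9; -15 2242 45.3; -12 1045 25.7; -9 643 25.1; -6 655 25.1; -3 652 25.2; 0 520 25.2; 3 622 26.2; 6 628 32.8; 9 537 33.2; 12 125 53.7; 15 748 55.8; 18 861 56.5; 21 953 54.9; 24 755 53.1; 27 793 53.2; 30 829 53.1; 33 703 53.1; 36 817 53.0; 39 702 53.0; 42 727 53.0;
```

>>> play_rows(
  series=[
    {"claw": 1, "x": -0.6, "y": 0, "z": -1.8, "ax": 0, "ay": 0, "az": 0},
    {"claw": 1, "x": -1.6, "y": 0, "z": -2.6, "ax": 0, "ay": 0, "az": 0},
    {"claw": 1, "x": -5, "y": 0, "z": -2.8, "ax": 0, "ay": 0, "az": 0},
    {"claw": 1, "x": -12, "y": 0, "z": -3.2, "ax": 0, "ay": 0, "az": 0},
    {"claw": 1, "x": -25, "y": 0, "z": -5, "ax": 0, "ay": 0, "az": 0},
  ],
)

```text
time: 10.1
tool_pos: [0.5289, -0.0889, 0.0968]
orientation: [0.422, 0.566, -0.424, 0.567]
force: [-0.2, -0.7, 0.0]
opening: 0.0005
```

>>> play_rows(
  series=[
    {"claw": 1, "x": -60, "y": 0, "z": -60, "ax": 0, "ay": 0, "az": 0},
    {"claw": 1, "x": -120, "y": 0, "z": -120, "ax": 0, "ay": 0, "az": 0},
    {"claw": 1, "x": -140, "y": 0, "z": -180, "ax": 0, "ay": 0, "az": 0},
    {"claw": 1, "x": -140, "y": 0, "z": -240, "ax": 0, "ay": 0, "az": 0},
    {"claw": 1, "x": -140, "y": 0, "z": -280, "ax": 0, "ay": 0, "az": 0},
  ],
)

```text
time: 10.72
tool_pos: [0.4534, 0.168, 0.2379]
orientation: [0.424, 0.565, -0.423, 0.568]
force: [1.4, 0.4, -0.6]
opening: 0.0006
```

```bash
python3 - <<'E'
from plan import *
o=robot.observe();print(o["time"],o["force"],o["tool_pos"])
ims=[]
for n in("top","scene"):
    im,d=robot.camera(n);np.save(n+"11.npy",d);ims.append(im)
    for q in["flap_hinge","step_foot","flap_edge","lip_edge","garlic","champignon","tin","shaker","spud"]:
        r=robot.landmark_of(n,q)
        if r:X=at(n,d,r[0]["centre"],1);print(n,q,round(r[0]["confidence"],2),r[0]["centre"],X,np.array([(X-H)@v for v in(BX,U,Z)])*1e3)
    p=pts(n,d,np.ones(d.shape,bool));q=p-H;s,x,z=q@U,q@BX,p[:,2]
    for lo in np.arange(-.024,.175,.006):
        k=(abs(x)<.04)&(s>lo)&(s<lo+.006)&(z>.02)&(z<.1)
        if k.sum()>3: print(round(lo*1e3),k.sum(),round(np.median(z[k])*1e3,1),end="; ")
    print()
a=cv2.resize(ims[0][180:320,160:320],(480,420),interpolation=cv2.INTER_CUBIC);b=cv2.resize(ims[1][200:340,235:342],(320,420),interpolation=cv2.INTER_CUBIC)
cv2.imwrite("pics/c11.png",np.hstack([a,b]))
E
```

```text
10.725 [ 1.3919  0.3984 -0.6297] [0.4534 0.168  0.2379]
top flap_hinge 0.62 [209.7, 256.6] [ 0.4979 -0.0145  0.0563] [-9.0944 18.7216  3.3458]
top step_foot 0.71 [259.9, 236.9] [ 0.533  -0.1008  0.0696] [ -0.141  111.4228  16.6451]
top flap_edge 0.81 [284.0, 230.8] [ 0.5446 -0.1426  0.0671] [ -0.9008 154.7325  14.0925]
top lip_edge 0.78 [272.1, 234.6] [ 0.5377 -0.1217  0.0641] [ -1.5912 132.7528  11.1171]
top garlic 0.61 [229.0, 195.2] [ 0.6126 -0.0425  0.0407] [ 92.8118  78.2809 -12.2575]
top champignon 0.76 [250.0, 300.3] [ 0.4254 -0.0856  0.0369] [-98.9369  66.1277 -16.1155]
top tin 0.74 [314.2, 227.8] [ 0.5508 -0.195   0.0688] [ -9.9113 206.7662  15.8135]
top shaker 0.93 [350.0, 185.5] [ 0.6305 -0.2613  0.0574] [ 47.4872 293.0597   4.4267]
top spud 0.83 [372.8, 292.1] [ 0.4422 -0.2994  0.0549] [-143.8367  275.8012    1.9479]
-24 67 49.6; -18 220 31.9; -12 155 25.8; -6 136 25.8; 0 147 31.8; 6 106 33.4; 12 143 56.4; 18 164 54.9; 24 155 54.4; 30 156 54.8; 36 157 55.6; 42 155 55.7; 48 154 56.2; 54 156 56.5; 60 156 57.2; 66 157 57.8; 72 154 58.5; 78 158 58.6; 84 154 58.8; 90 156 59.5;
[... 336 characters left out ...]

scene flap_edge 0.61 [299.2, 222.7] [ 0.5522 -0.1377  0.0676] [  7.7342 152.2249  14.6242]
scene lip_edge 0.83 [300.0, 229.3] [ 0.544  -0.1266  0.0641] [  3.0425 139.2319  11.0891]
scene tin 0.35 [308.9, 221.0] [ 0.5472 -0.1791  0.0338] [ -8.8869 190.4543 -19.168 ]
scene spud 0.95 [378.8, 205.9] [ 0.4295 -0.2725  0.047 ] [-148.3615  246.3958   -6.0339]
-24 53 34.7; -18 10 49.2; -6 4 26.5; 0 27 26.2; 6 6 26.7; 24 16 54.6; 30 38 54.8; 36 35 55.4; 42 36 55.7; 48 40 56.4; 54 38 56.5; 60 44 56.9; 66 41 57.6; 72 36 58.0; 78 40 58.9; 84 39 59.1; 90 43 59.6; 96 55 59.7; 102 56 60.4; 108 109 66.5; 114 46 69.4; 120 44 67.9; 126 47 66.0; 132 47 64.3; 138 84 67.3; 144 55 66.8; 150 58 66.5; 156 25 66.2;
```

View pics/c11.png

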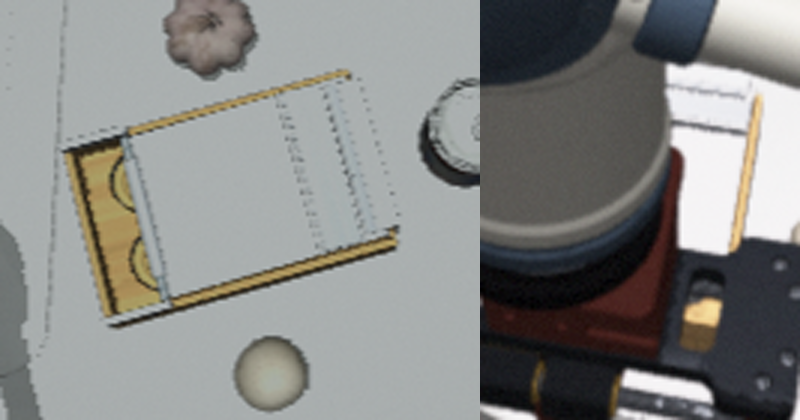

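```bash
python3 - <<'E'
from plan import *
def go(n,w):
    d=np.load(n+".npy");p=pts(w,d,np.ones(d.shape,bool));q=p-H;s,x,z=q@U*1e3,q@BX*1e3,p[:,2]*1e3
    K=(abs(x)<38)&(z>20)&(z<85);print(n)
    for a,b in((-24,-8),(8,26),(102,118),(128,145),(154,164)):
        print("  ",[(lo,int(k.sum()),round(float(np.median(z[k])),1)) for lo in range(a,b) for k in[K&(s>=lo)&(s<lo+1)] if k.any()])
go("top11","top");go("scene11","scene")
E
```

```text
top11
   [(-21, 9, 49.2), (-20, 30, 49.6), (-19, 23, 49.6), (-18, 27, 49.1), (-17, 32, 49.4), (-16, 83, 35.0), (-15, 24, 25.3), (-14, 21, 26.1), (-13, 23, 25.8), (-12, 28, 26.3), (-11, 23, 25.2), (-10, 22, 25.7), (-9, 25, 25.6)]
   [(8, 23, 33.2), (9, 22, 33.1), (10, 7, 36.8), (11, 2, 33.9), (12, 16, 54.2), (13, 26, 55.7), (14, 23, 56.7), (15, 23, 56.8), (16, 23, 57.3), (17, 27, 56.7), (18, 26, 56.8), (19, 25, 56.3), (20, 27, 54.9), (21, 27, 53.6), (22, 23, 54.1), (23, 27, 54.5), (24, 26, 54.3), (25, 21, 53.8)]
   [(102, 25, 60.3), (103, 24, 60.1), (104, 25, 60.6), (105, 23, 60.6), (106, 27, 60.5), (107, 23, 60.1), (108, 33, 61.8), (109, 23, 69.8), (110, 24, 69.1), (111, 27, 70.4), (112, 25, 69.6), (113, 25, 69.4), (114, 25, 69.5), (115, 24, 69.7), (116, 25, 68.6), (117, 26, 69.2)]
   [(128, 27, 65.3), (129, 23, 65.5), (130, 24, 64.7), (131, 24, 64.0), (132, 26, 64.0), (133, 23, 63.7), (134, 22, 63.3), (135, 21, 62.4), (136, 32, 63.4), (137, 28, 69.4), (138, 26, 70.0), (139, 22, 69.2), (140, 24, 68.1), (141, 25, 68.0), (142, 22, 68.3), (143, 27, 66.7), (144, 22, 66.4)]
   [(154, 24, 
[... 216 characters left out ...]
   [(8, 1, 26.8), (24, 1, 59.1)]
   [(102, 6, 60.8), (103, 9, 60.4), (104, 7, 60.3), (105, 10, 60.5), (106, 10, 60.3), (107, 10, 60.5), (108, 12, 61.5), (109, 20, 66.3), (110, 22, 66.3), (111, 25, 64.6), (112, 14, 66.0), (113, 10, 69.5), (114, 8, 68.9), (115, 9, 69.8), (116, 7, 69.2), (117, 10, 69.6)]
   [(128, 8, 66.1), (129, 6, 65.7), (130, 8, 65.9), (131, 8, 65.2), (132, 6, 65.0), (133, 5, 64.6), (134, 6, 64.4), (135, 9, 64.2), (136, 7, 63.6), (137, 11, 64.0), (138, 13, 68.5), (139, 24, 66.8), (140, 19, 66.4), (141, 14, 63.3), (142, 7, 68.0), (143, 4, 67.8), (144, 11, 67.5)]
   [(154, 9, 67.0), (155, 9, 66.3), (156, 7, 67.3), (157, 6, 66.6), (158, 4, 67.0), (159, 5, 65.5), (160, 1, 64.7)]
```

```bash
python3 - <<'E'
from plan import *
a,b=np.load("top0.npy"),np.load("top11.npy")
def cen(d,c,r,lo):
    p=pts("top",d,np.ones(d.shape,bool));k=(np.hypot(p[:,0]-c[0],p[:,1]-c[1])<r)&(p[:,2]>lo);return p[k,:2].mean(0)
for n,c,r,lo in(("garlic",(.613,-.042),.04,.015),("champ",(.425,-.086),.04,.012),("tin",(.551,-.195),.04,.05),("shaker",(.63,-.261),.04,.04),("spud",(.442,-.299),.07,.02)): print(n,(cen(b,c,r,lo)-cen(a,c,r,lo))*1e3)
for d in(a,b):
    p=pts("top",d,np.ones(d.shape,bool));q=p-H;s,x,z=q@U*1e3,q@BX*1e3,p[:,2]*1e3
    k=(s>140)&(s<165)&(abs(x)<60)&(z>55);print("lip centroid u,x",s[k].mean(),x[k].mean(),"max u",np.percentile(s[k],99))
o=robot.observe();print(o["time"],o["force"],o["joint_vel"])
print(robot.sign_off())
E
```

```text
garlic [-0.0873  0.0284]
champ [0.0063 0.019 ]
tin [0.0636 0.0248]
shaker [-0.0215  0.0424]
spud [0.0233 0.0333]
lip centroid u,x 149.11004770567624 0.061794512693608174 max u 158.04702611869018
lip centroid u,x 148.92592431734207 -0.20458016679296032 max u 158.03049222810097
11.725 [-0.084  -0.991  -0.5515] [ 0.0015  0.0018 -0.0021 -0.0013 -0.0009  0.0018]
the job is handed in; nothing more can be done
None
```

The candle box is closed and I've handed the job in. The flap's free edge sits under the lip, and it stayed there when I let go.

**What I did:** I pushed the flap over with closed fingertips on the plain part of its outer face. I pressed it flat with about 6 N and slid it towards the lip, first by friction and then by the step. I stopped when it hit something solid: about 3 mm more of commanded push moved it only 0.2 mm, and the sideways force rose to about 15 N. I then eased off, lifted clear and backed away.

**Last checks:**
- **Shut:** after release the flap rests at about 0.07–0.08 rad, as expected for a flap held by the lip.
- **Home:** the gap from the step to the lip measured 28.0 mm, against about 27.8 mm expected when fully home. Measuring from the box's two ends instead put the flap 0.8–0.9 mm off its home position. That is about as fine as the pictures resolve, so the last millimetre rests on the solid stop.
- **Nothing disturbed:** the box's lip moved less than 0.3 mm and every bystander less than 0.1 mm, both within noise. I did not check the box's lift or tip separately.
- **Time:** the job took about 12 s of the 42 s allowed, with the robot touching nothing at the end.

**Failed or missed:** one move call was refused for its format and moved nothing. The flap outline was missed in one wrist picture, so I used the depth image instead.

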